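# Fit the brass die to a clay extruder and clamp it with the screw ring

### The arm

A 6-joint arm with a two-finger parallel gripper is mounted at the origin on the work surface. World frame = base frame: x ahead of the robot, y to its left, z up, the work surface at z = 0. Lengths are in m, angles in rad, forces in N, time in s.
With the tool pointing down it reaches from about 0.4 to 0.825 m from the base axis. Payload 7 kg.
Tool frame: the origin (TCP) lies between the finger pads; the fingertips stand 22 mm ahead of it and the grasp point (between the pads) lies 3 mm ahead of it; z points along the fingers, y is the line along which they close (so a half turn about z gives the same grasp; the last joint's range is limited). The gripper opens to 85 mm and grips with 20 to 120 N. Pads are 22 mm wide; open, the fingers measure 114 mm over their backs; the gripper's body (76 mm by 85 mm) begins 54 mm behind the grasp point. The pads swing forward as they close: fully open they stand 13 mm farther back than shut.
Start: joints at [-1.046, 0.359, 0.012, 0, -1.224, -0.288], TCP at [0.158, -0.656, 0.253] pointing down, gripper open.
Joint ranges: [-3.07, 3.07], [-1.43, 2.12], [-1.02, 1.25], [-3.03, 1.67], [-3.05, -0], [-3.03, 3.03]. Speed limits (rad/s): [2.39, 2.39, 3.01, 3.14, 3.14, 3.14].

### API

Orientations are given as a unit quaternion [x, y, z, w].
In Python, from rig import robot gives the robot as it stands. Calls block until the motion is done:
- robot.reach(position, orientation): joint-space move of the TCP to a pose.
- robot.move_l(position, attitude=None, feed=0.15, until_force=None): straight line of the TCP; attitude=None keeps the orientation; feed is the mean speed in m/s. With until_force (N) it stops when the force on the tool has changed by that much, and returns True; else False.
- robot.set_joints(angles): joint-space move.
- robot.set_gripper(opening): finger opening in m; the grip force is fixed at half the most; returns when the fingers have stopped.
- robot.wait(seconds).
- robot.ik(position, orientation): joint angles nearest the present ones, or None.
- robot.snapshot(name): name is "scene" or "top"; returns (picture, depth): 400x640x3 uint8, red, green, blue; 400x640 float32, m along the optical axis (not along the pixel's ray), 0 where there is no reading.
- robot.camera_info(name): a dict with "fx", "fy", "cx", "cy" (pixels), "eye" and "attitude" of the camera in the world. Camera axes: x right, y down, z forward; pixel columns grow to the right and rows downward; lengths in m; the calibration is good to about 2 mm. A picture is of the moment at which its call begins. camera_info takes no time and is no camera call.
A pose or a line that the arm cannot do raises robot.Unreachable and nothing moves.
- robot.finish_job(): hands the job in; it is judged then, once.
Trained networks look in the newest picture that a camera, given by its name, has taken for a name from the list of things; names that differ only in an ending like _2 or _b are one class to them, and where a whole thing is asked for, a point or a joint stands for the part that bears it (a point fixed in the world has none). Each returns a list of dicts, best first, with "confidence" (0 to 1); they miss things now and then, are a little off and sometimes report something else, mostly with a low value. They report only what shows in the picture. A call takes as long as a camera call. They do not tell look-alikes from the thing itself.
- robot.boxes_of(camera, thing): "pixel" ([column, row] in pixels, amid what is visible of it).
- robot.masks_of(camera, thing): "mask" (400x640 bool, what is visible of it) and "pixel" ([column, row] in pixels, amid what is visible of it).
Readings, each from a call of its own:
- robot.get_clock(): time.
- robot.get_q(): joint angles.
- robot.get_qd(): joint speeds.
- robot.get_joint_torque(): joint torques, N m.
- robot.get_ee_pos(): TCP position.
- robot.get_orientation(): TCP orientation.
- robot.get_contact_force(): force on the tool from outside, world axes, zero at the start.
- robot.get_wrist_torque(): the same for the moment, N m.
- robot.get_width(): finger opening in m.
- robot.get_finger_force(): force on a finger pad.
Only numpy, scipy, OpenCV 4.12 (cv2) and the standard library are available. Lean on these libraries where they do the work, as an engineer would, in place of code of your own. Each camera call takes 0.05 s, during which the arm holds its last target. There are 200 camera calls.

### The job

Fit the brass die to the clay extruder: slide it across the deck and let it drop fully home, flat, in the mouth. Then, with the ring still screwed up, swing the arm in over the mouth until it stops, and turn the yellow ring clockwise by its wings until it clamps the die tight. Leave the steel die where it lies on the deck.

Things in the scene. Friction and masses are not known exactly. Their poses are not given: they have to be found in the camera images.
- extruder: bench clay extruder, fixed: blue housing on a blue foot plate (220 x 310 mm, 12 mm thick) under a flat aluminium deck plate, a dark crank wheel (106 mm) at its +y end. Origin on the table straight below the mouth's centre, z up. In its axes the deck reaches from x -83 to +107 mm and y -160 to +130 mm; its top is 115 mm above the table. The two dies lie on the deck on the -y side of the mouth.
- mouth (a point): centre of the mouth's floor, axes as the extruder's. The mouth is a round recess in the deck, 63 mm in diameter, 8 mm deep, flat floor. Round its +y side (20 to 160 degrees from +x towards +y) a steel lip stands 4 mm above the deck as a backstop, inner radius 32, outer 36 mm; the -y side is open and level with the deck.
- pivot (a point): on the vertical pivot axis of the swing arm, at deck height: 90 mm from the mouth's centre along the extruder's +y. A steel post of 22 mm diameter stands here, 30 mm tall.
- swing_arm (a joint): angle of the grey arm about the pivot: 0 = at its stop, collar exactly over the mouth; positive = open, counter-clockwise from above, up to 1.4 rad (towards the extruder's +x). It ends in a round collar, 86 mm outer diameter, centre 90 mm from the pivot, 10 to 24 mm above the deck. Stiff (0.45 Nm friction: push the collar's side with 5 N), stays where left.
- ring_nut: yellow screw ring (58 mm outer, 34 mm inner diameter, 26 mm tall) carried in the arm's collar. Origin at the centre of its underside, 7 mm above the deck when screwed up. On its top stand two opposite wings, each 24 mm long radially (16 to 40 mm off the axis), 6 mm thick, 26 mm tall: their tops are 52 mm above the origin.
- ring_turn (a joint): turn of the ring in rad: 0 = fully up, grows clockwise from above; it sinks 3.33 mm per rad. Starts at 0 to 0.5, meets a seated die at about 2.1; with no die it would stop at 3.0. Friction 0.06 Nm, stays where left: 2 N on a wing turns it, 4 to 6 N is tight. Pushing the wing at the extruder's -y side presses the arm against its stop; pushing the other could swing it open.
- wing_a (a point): middle of the top edge of one wing, 28 mm from the ring's axis. With the arm at its stop this wing points, in the extruder's axes, to -0.4 rad (from +x towards +y) minus ring_turn, so it sweeps the -y side.
- wing_b (a point): the same point on the opposite wing
- brass_die: the die to fit: brass disk 60 mm in diameter, 8 mm thick, a dark hole of 20 mm in the middle of its look (it is solid to the touch), about 130 g, lying loose on the deck. Origin at the centre of its underside.
- steel_die: the die to leave: dark steel disk of the same size with three small dark holes, loose on the deck beside the brass one. Origin at the centre of its underside.
Mind the look-alikes: they are no part of the job. Of the things like the brass_die, leave any that is white; of the rest the smaller one is meant.

How it is judged:
By the outcome, as a careful person would: the job done as asked, in the order asked, and still so for the second after the job is handed in, with the robot touching nothing.
It also fails if it takes over 72 s, if anything falls off the work surface, if the arm or the gripper's body presses on something with over 40 N, if the wrist force passes 120 N, or if a joint passes its speed limit or range.

## Working session

There is one attempt and no reset: what is moved stays moved. The work goes in short steps, each a Python script; the robot and the scene stay as the last script left them, time stands still between calls to the robot, and variables do not carry over. Pictures are saved under pics/ and viewed, at most 10 in all, crops included, and the job is handed in when it is done.

```bash
mkdir -p pics; cat > h.py <<'E'
from rig import robot
import numpy as np, cv2
from scipy.spatial.transform import Rotation as R
def world(cam,px,depth):
    c=robot.camera_info(cam); px=np.atleast_2d(px).astype(float)
    d=np.array([depth[int(round(v)),int(round(u))] for u,v in px]) if np.ndim(depth)==2 else depth*np.ones(len(px))
    p=np.c_[(px[:,0]-c["cx"])/c["fx"]*d,(px[:,1]-c["cy"])/c["fy"]*d,d]
    return R.from_quat(c["attitude"]).apply(p)+c["eye"]
def onz(cam,px,z):
    c=robot.camera_info(cam); px=np.atleast_2d(px).astype(float)
    r=R.from_quat(c["attitude"]).apply(np.c_[(px[:,0]-c["cx"])/c["fx"],(px[:,1]-c["cy"])/c["fy"],np.ones(len(px))])
    e=np.array(c["eye"]); return e+r*((z-e[2])/r[:,2])[:,None]
def save(n,img): cv2.imwrite(f"pics/{n}.png",img[:,:,::-1])
E
python3 - <<'E'
from h import *
for c in("top","scene"):
    im,d=robot.snapshot(c); save(c+"0",im); np.save(c+"0d.npy",d)
    i=robot.camera_info(c); print(c,i["eye"],R.from_quat(i["attitude"]).as_matrix().round(3).tolist(),i["fx"])
    for t in("brass_die","steel_die","extruder","ring_nut","swing_arm","mouth","wing_a"):
        try:
            for m in robot.masks_of(c,t)[:5]:
                k=m["mask"]; print(c,t,round(m["confidence"],2),np.round(m["pixel"]),k.sum(),world(c,np.argwhere(k)[:,::-1],d).mean(0).round(3) if k.any() else "")
        except Exception as e: print(t,e)
E
```

```text
top [ 0.43625344 -0.01218091  0.76748564] [[-0.023, -0.996, 0.09], [-1.0, 0.023, 0.001], [-0.003, -0.09, -0.996]] 390.18695132485885
top brass_die 0.89 [441. 176.] 727 [ 0.541 -0.235  0.014]
top brass_die 0.8 [326. 278.] 1478 [ 0.347 -0.013  0.014]
top brass_die 0.72 [376. 142.] 1005 [ 0.587 -0.1    0.127]
top steel_die 0.78 [367. 197.] 1028 [ 0.494 -0.081  0.127]
top steel_die 0.57 [283. 116.] 885 [0.619 0.05  0.151]
top extruder 0.75 [308. 170.] 20160 [0.54  0.007 0.112]
top ring_nut 0.88 [285. 116.] 897 [0.62  0.049 0.152]
top swing_arm 0.8 [280. 131.] 2250 [0.609 0.055 0.146]
top swing_arm 0.72 [310. 170.] 19660 [0.54  0.008 0.114]
top mouth 0.72 [310. 172.] 20209 [0.539 0.007 0.112]
top wing_a 0.8 [286. 125.] 890 [0.619 0.049 0.151]
scene [ 0.96699212 -0.48583597  0.6772748 ] [[0.678, 0.476, -0.559], [0.734, -0.42, 0.533], [0.019, -0.772, -0.635]] 460.06532715304775
scene brass_die 0.95 [338. 256.] 856 [ 0.592 -0.102  0.123]
scene brass_die 0.94 [260. 322.] 848 [ 0.547 -0.24   0.012]
scene brass_die 0.91 [283. 205.] 312 [ 0.333 -0.017  0.017]
scene steel_die 0.73 [307. 221.] 646 [ 0.502 -0.086  0.127]
scene extruder 0.74 [357. 250.] 18125 [ 0.574 -0.036  0.081]
scene ring_nut 0.67 [414. 210.] 943 [0.623 0.049 0.151]
scene ring_nut 0.52 [308. 219.] 689 [ 0.5   -0.085  0.126]
scene swing_arm 0.86 [408. 219.] 1599 [0.624 0.043 0.146]
scene swing_arm 0.25 [307. 219.] 681 [ 0.5   -0.087  0.126]
scene mouth 0.9 [354. 249.] 18235 [ 0.574 -0.036  0.081]
scene wing_a 0.88 [408. 212.] 983 [0.621 0.049 0.151]
```

View pics/top0.png

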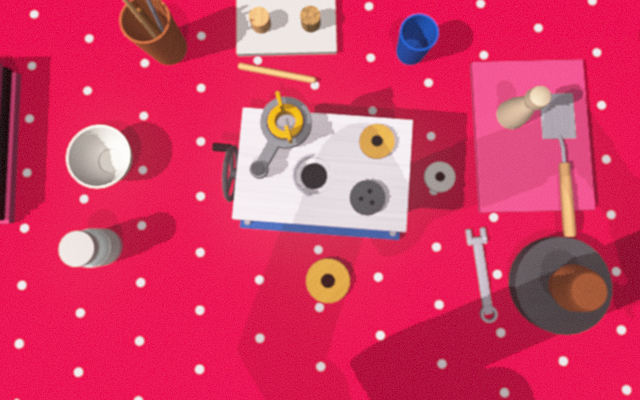

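View pics/scene0.png

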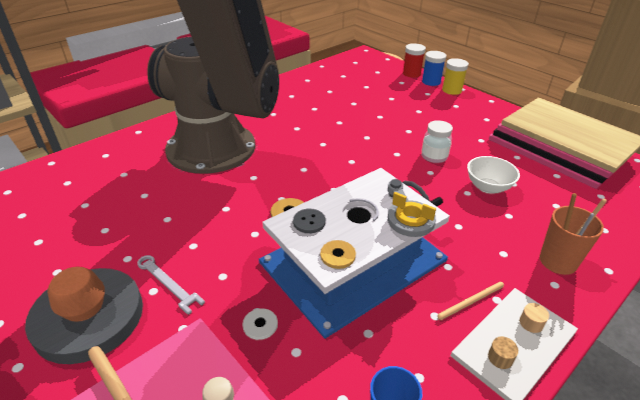

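Brass-die candidates in the top image:
- (376,141): brass, on the deck.
- (441,176): white, on the table, so excluded.
- (327,281): brass but larger, on the table.

The one on the deck fits: it is the smaller non-white disk, and it lies by the steel die. I'll confirm it in a crop and measure the geometry.

```bash
cat > m.py <<'E'
from h import *
def deckfit(cam,d):
    v,u=np.nonzero(d>0); P=world(cam,np.c_[u,v],d)
    k=(abs(P[:,2]-0.115)<.006)&(abs(P[:,0]-.54)<.2)&(abs(P[:,1])<.25)
    return P[k],P
E
python3 - <<'E'
from m import *
for cam in("top","scene"):
    d=np.load(cam+"0d.npy"); im=cv2.imread(f"pics/{cam}0.png")
    K,P=deckfit(cam,d)
    r=cv2.minAreaRect((K[:,:2]*1000).astype(np.float32)); print(cam,r,np.median(K[:,2]),len(K))
    b=cv2.boxPoints(r)/1000; print(b.round(4).tolist())
    # brass / steel circles
    robot.snapshot(cam)
    for t in("brass_die","steel_die"):
        for m in robot.masks_of(cam,t):
            k=m["mask"].astype(np.uint8)
            if not k.any(): continue
            c=max(cv2.findContours(k,cv2.RETR_EXTERNAL,cv2.CHAIN_APPROX_NONE)[0],key=len)[:,0]
            z=.123 if np.median(world(cam,np.argwhere(k>0)[:,::-1],d)[:,2])>.08 else .008
            W=onz(cam,c,z); (cx,cy),rad=cv2.minEnclosingCircle((W[:,:2]*1000).astype(np.float32)); print(cam,t,m["pixel"],cx,cy,rad,z,(W[:,:2].max(0)+W[:,:2].min(0))*500,np.ptp(W[:,:2],axis=0))
    # mouth floor
    v,u=np.nonzero(d>0); k=(abs(P[:,0]-.54)<.06)&(abs(P[:,1]-.0)<.06)&(P[:,2]<.111)&(P[:,2]>.09); print("floor",k.sum(),P[k].mean(0) if k.any() else"",u[k].mean(),v[k].mean())
im=cv2.imread("pics/top0.png")[85:245,215:465]; im2=cv2.imread("pics/scene0.png")[170:290,255:455]
cv2.imwrite("pics/crop0.png",np.vstack([cv2.resize(im,(500,320),interpolation=3),cv2.resize(im2,(500,280),interpolation=3)]))
E
```

```text
top ((546.732666015625, 3.3339996337890625), (317.0010681152344, 190.41891479492188), 84.33234405517578) 0.11652738781104044 14657
[[0.43630000948905945, -0.14499999582767487], [0.6258000135421753, -0.16380000114440918], [0.6571000218391418, 0.1517000049352646], [0.4675999879837036, 0.1704999953508377]]
top brass_die [441.8, 176.4] 542.8832397460938 -236.7453155517578 30.67584800720215 0.008 [ 543.60145096 -237.64796148] [0.05780202 0.05935541]
top brass_die [326.0, 278.1] 347.8819580078125 -14.011167526245117 42.47294998168945 0.008 [346.66243283 -13.41630789] [0.08000178 0.08088718]
top brass_die [373.9, 142.4] 588.8660278320312 -100.69811248779297 30.4494686126709 0.123 [ 589.11208879 -100.19405116] [0.05995277 0.05896124]
top steel_die [367.7, 194.4] 494.5416564941406 -81.28555297851562 30.33264923095703 0.123 [494.9790216 -81.1034671] [0.05849583 0.05999559]
top steel_die [289.3, 124.8] 634.2402954101562 54.013343811035156 46.03245162963867 0.123 [634.24029403  52.32289514] [0.08883329 0.06266628]
floor 1016 [0.53535062 0.00653462 0.10875635] 313.9744094488189 174.89566929133858
[... 418 characters left out ...]
 -237.59367059] [0.06362854 0.06137212]
scene brass_die [339.3, 254.8] 591.0574340820312 -102.3082504272461 34.58216094970703 0.123 [ 590.55866665 -101.36027399] [0.06496599 0.06676828]
scene brass_die [283.1, 205.2] 335.35931396484375 -9.68832015991211 40.876182556152344 0.008 [321.20542644  -9.68832082] [0.04600942 0.08173326]
scene brass_die [411.4, 211.3] 594.6231689453125 78.01616668701172 51.47446823120117 0.123 [595.86562824  77.012676  ] [0.09919521 0.08108389]
scene steel_die [310.0, 217.4] 498.0733337402344 -81.39436340332031 33.417694091796875 0.123 [496.94107588 -82.35467445] [0.06403718 0.06442698]
floor 519 [0.53111139 0.01103747 0.10842094] 358.0019267822736 212.90751445086704
```

View pics/crop0.png

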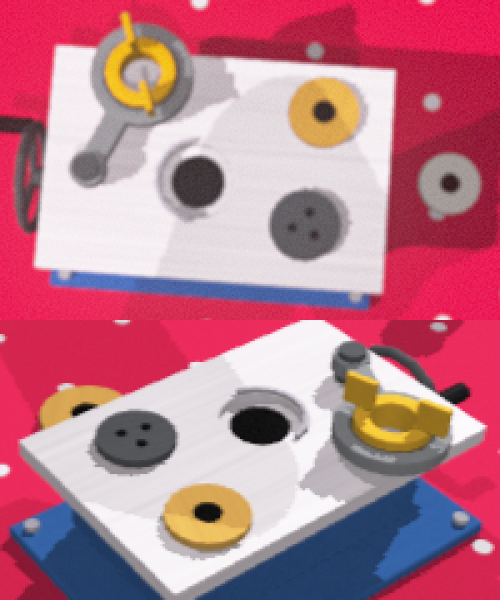

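The crop confirms it: the brass disk at top image (376,141) is on the deck beside the steel die, with one hole and a 30 mm measured radius. The other brass one has a radius of about 41 mm. The mouth is at about (314,176) and the arm is open. I'll grasp the die across the extruder's x axis.

```bash
cat >> h.py <<'E'
EX=np.array([.9951,-.0988,0]); EY=np.array([.0988,.9951,0]); M=np.array([.535,.0062,.115])
def W(x,y,z): return M+EX*x+EY*y+np.array([0,0,z])   # extruder coords, z over deck
def ext(p): d=np.asarray(p)-M; return np.array([d@EX,d@EY,d[2]])
def down(a,flip=False):
    # tool y at angle a from EX
    y=(EX*np.cos(a)+EY*np.sin(a))*(-1 if flip else 1); z=np.array([0,0,-1.]); x=np.cross(y,z)
    return R.from_matrix(np.c_[x,y,z]).as_quat()
E
python3 - <<'E'
from h import *
im=cv2.imread("pics/top0.png"); g=im.max(2); k=(g<75).astype(np.uint8); n,l,s,c=cv2.connectedComponentsWithStats(k)
i=l[176,314]; print("floor disc",s[i],c[i],ext(onz("top",c[i],.107)[0]))
for b in((.5889,-.1005,.115),(.591,-.102,.115)): print("brass",ext(b))
print("steel",ext((.4945,-.0813,.115)), robot.get_q())
b=ext((.5892,-.1007,.115))
for f in(0,1):
    for p in(W(b[0],b[1],.1),W(b[0],b[1],-.0),W(0,0,.02)):
        q=robot.ik(p,down(0,f)); print(f,None if q is None else np.round(q,2))
E
```

```text
floor disc [302 164  24  24 440] [313.51363636 175.61818182] [-0.00076119  0.00112692 -0.008     ]
brass [ 0.06417785 -0.10085185  0.        ]
brass [ 0.06641576 -0.10213702  0.        ]
steel [-0.03165655 -0.09107265  0.        ] [-1.04589301e+00  3.58580782e-01  1.19242397e-02 -2.61144390e-05
 -1.22411449e+00 -2.88127408e-01]
0 [ 0.16  0.26 -0.22  0.   -1.09  2.89]
0 [ 0.16  0.36 -0.34  0.   -0.88  2.89]
0 [ 0.38  0.24 -0.45  0.   -0.88  2.66]
1 [ 0.16  0.26 -0.22  0.   -1.09 -0.26]
1 [ 0.16  0.36 -0.34  0.   -0.88 -0.26]
1 [ 0.38  0.24 -0.45  0.   -0.88 -0.48]
```

```bash
sed -i 's/M=np.array(\[.535,.0062,.115\])/M=np.array([.5346,.0072,.115])/' h.py
python3 - <<'E'
from h import *
im=cv2.imread("pics/top0.png"); g=im.max(2); k=(g[130:150,365:388]<95).astype(np.uint8); n,l,s,c=cv2.connectedComponentsWithStats(k)
i=1+np.argmax(s[1:,4]); h=onz("top",c[i]+[365,130],.123)[0]; print(s[i],"hole",ext(h)*1000)
b=ext((.5889,-.1005,.115)); b=(b+ext(h))/2 if s[i,4]<130 else b
q=down(0,True)
robot.reach(W(b[0],b[1],.12),q); robot.set_gripper(.072); print("w",robot.get_width())
print("F0",robot.get_contact_force())
robot.move_l(W(b[0],b[1],.03),feed=.15)
t=robot.move_l(W(b[0],b[1],-.015),feed=.02,until_force=4); p=robot.get_ee_pos(); print("touch",t,ext(p)*1000,robot.get_contact_force())
p=np.array(p); p[:2]=W(b[0],b[1],0)[:2]
robot.move_l(p+[0,0,.0065],feed=.03); robot.set_gripper(.05); print("grip",robot.get_width(),robot.get_finger_force(),robot.get_contact_force(),ext(robot.get_ee_pos())*1000,robot.get_clock())
im,d=robot.snapshot("scene"); save("grip",cv2.resize(im[150:330,220:480],None,fx=3,fy=3,interpolation=2))
E
```

```text
[ 7  6 10 10 72] hole [  65.0087943  -101.56027394    8.        ]
w 0.07164833762273941
F0 [-0.43461744 -0.21283082 -0.04070342]
touch True [  64.87261555 -101.70938744   13.76730762] [-1.49629244  0.7524437   5.08531578]
grip 0.05685295054859903 62.193177938461304 [-0.49983717  0.83953606  6.73778684] [  64.98410249 -101.73218039   20.98549761] 6.3583
```

View pics/grip.png

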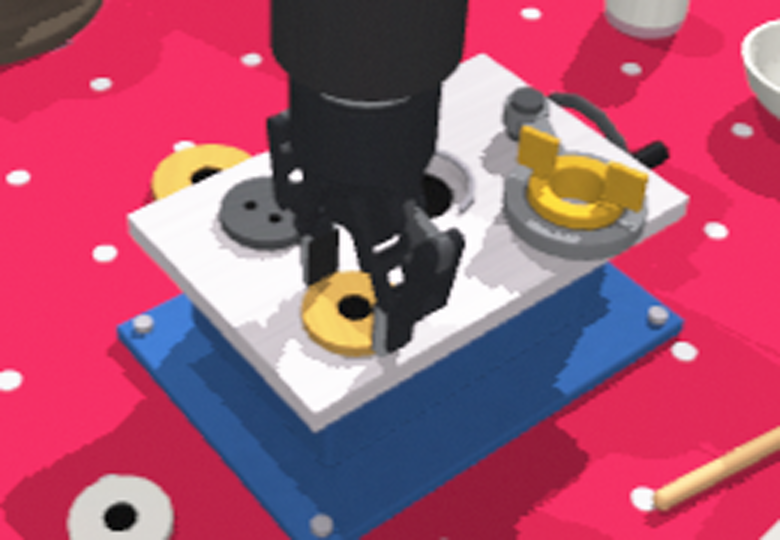

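The die is held, centred between the pads, and flat on the deck. Now I'll slide it, going +y first to stay clear of the steel die and then diagonally into the mouth.

```bash
python3 - <<'E'
from h import *
z=.0203
def s(x,y,f=.06):
    robot.move_l(W(x,y,z),feed=f); print((ext(robot.get_ee_pos())*1000).round(1),np.round(robot.get_contact_force(),1),round(robot.get_width(),4))
s(.064,-.06); s(.03,-.03); s(0,-.008,.04); s(0,0,.02)
im,d=robot.snapshot("scene"); save("in1",cv2.resize(im[150:330,260:480],None,fx=3,fy=3,interpolation=2))
robot.set_gripper(.068); robot.wait(.2)
print(np.round(robot.get_contact_force(),1),robot.get_clock())
im,d=robot.snapshot("scene"); 
robot.move_l(W(0,0,.09)); robot.move_l(W(-.03,-.16,.12),feed=.25)
for c in("top","scene"):
    im,d=robot.snapshot(c); save("rel_"+c,im)
    for m in robot.masks_of(c,"brass_die"):
        k=m["mask"]; P=world(c,np.argwhere(k)[:,::-1],d); e=np.array([ext(p) for p in P])*1000
        print(c,m["pixel"],round(m["confidence"],2),np.median(e,0).round(1),k.sum(),np.percentile(e[:,2],[10,50,90]).round(1))
a=cv2.imread("pics/rel_top.png")[85:245,215:465]; b=cv2.imread("pics/rel_scene.png")[170:290,255:455]
cv2.imwrite("pics/rel.png",np.vstack([cv2.resize(a,(500,320),interpolation=2),cv2.resize(b,(500,280),interpolation=2)]))
E
```

```text
[ 64.5 -59.7  21. ] [-0.5 -0.   5.2] 0.0567
[ 30.1 -29.4  21. ] [-0.9  1.   8.6] 0.0569
[ 0.2 -7.7 20.6] [ 0.8 -1.1  8. ] 0.0565
[-0.7 -3.3 20.3] [  3.1 -18.1   7.7] 0.0568
[-0.3  0.7 -0. ] 10.3167
top [334.1, 277.5] 0.81 [-183.9  -51.9 -102.2] 877 [-103.9 -102.2 -100.7]
scene [282.5, 208.3] 0.78 [-198.1  -49.9 -102.8] 269 [-104.3 -102.8 -100.4]
scene [356.7, 215.3] 0.75 [ 2.6 -5.2  4.5] 604 [1.2 4.5 7.9]
scene [259.8, 322.8] 0.57 [  35.2 -243.1 -106.7] 870 [-108.8 -106.7 -105.2]
```

View pics/rel.png

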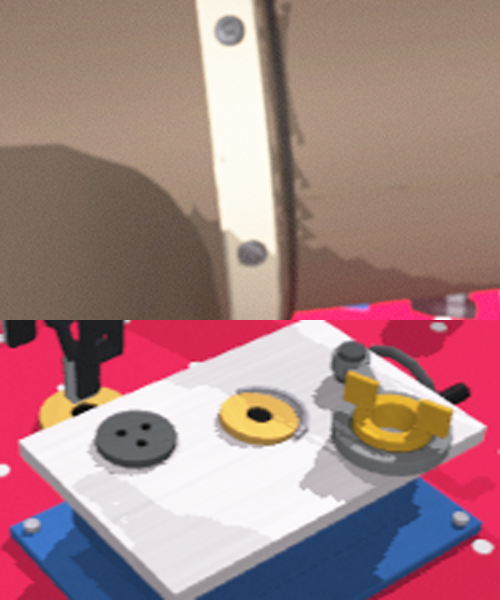

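The scene view shows the die over the mouth but not fully in (image ~(357,215)). Next I'll fit its plane.

```bash
cat >> h.py <<'E'
def dieplane(cam="scene",pr=True):
    im,d=robot.snapshot(cam)
    hsv=cv2.cvtColor(im,cv2.COLOR_RGB2HSV); k=(hsv[...,0]>12)&(hsv[...,0]<32)&(hsv[...,1]>90)&(d>0)
    uv=np.argwhere(k)[:,::-1]; e=np.array([ext(p) for p in world(cam,uv,d)])*1000
    s=(np.hypot(e[:,0],e[:,1])<45)&(e[:,2]>-8)&(e[:,2]<14); e=e[s]
    A=np.c_[e[:,:2],np.ones(len(e))]; c,*_=np.linalg.lstsq(A,e[:,2],rcond=None); r=e[:,2]-A@c; g=abs(r)<2.5
    c,*_=np.linalg.lstsq(A[g],e[g,2],rcond=None)
    mid=(np.percentile(e,1,axis=0)+np.percentile(e,99,axis=0))/2
    print(cam,"n",len(e),"slope mm per 60mm x,y",(c[:2]*60).round(1),"z0",c[2].round(1),"mid",mid.round(1),"ptp",np.ptp(e,axis=0).round(1)); return im
E
python3 - <<'E'
from h import *
im=dieplane(); save("d1",cv2.resize(im[185:255,300:420],None,fx=6,fy=6,interpolation=2))
robot.move_l(W(-.05,-.22,.15),feed=.25); print(robot.get_ee_pos()); 
robot.snapshot("top"); dieplane("top")
E
```

```text
scene n 519 slope mm per 60mm x,y [-2.5 -7.4] z0 4.6 mid [ 1.1 -0.8  3.2] ptp [62.  64.1 19. ]
[ 0.46303347 -0.20704416  0.26529797]Traceback (most recent call last):
  File "<stdin>", line 4, in <module>
  File "h.py", line 28, in dieplane
    mid=(np.percentile(e,1,axis=0)+np.percentile(e,99,axis=0))/2
         ~~~~~~~~~~~~~^^^^^^^^^^^^
    return _quantile_unchecked(
        a, q, axis, out, overwrite_input, method, keepdims, weights)
    return _ureduce(a,
                    func=_quantile_ureduce_func,
    ...<5 lines>...
                    overwrite_input=overwrite_input,
                    method=method)
    r = func(a, **kwargs)
    result = _quantile(arr,
                       quantiles=q,
    ...<2 lines>...
                       out=out,
                       weights=wgt)
    slices_having_nans = np.isnan(arr[-1, ...])
                                  ~~~^^^^^^^^^
IndexError: index -1 is out of bounds for axis 0 with size 0
```

View pics/d1.png

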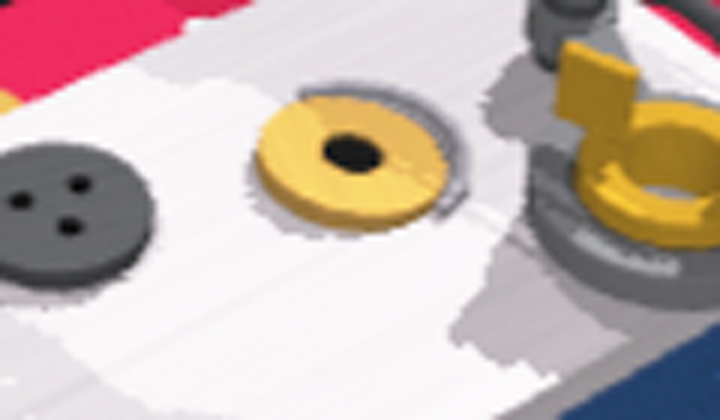

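The crop shows the die with its +y edge in the recess under the lip (about (440,170)) and its -y/-x edge still up on the rim (about (280,190)). It needs a few mm of push towards +y, so I'll nudge with closed fingers.

```bash
python3 - <<'E'
from h import *
q=down(np.pi/2,True)
robot.set_gripper(0); robot.reach(W(.003,-.054,.10),q); robot.move_l(W(.003,-.054,.0255),feed=.1)
print(ext(robot.get_ee_pos())*1000,np.round(robot.get_contact_force(),1))
t=robot.move_l(W(.002,-.044,.0255),feed=.015,until_force=8); print(t,ext(robot.get_ee_pos())*1000,np.round(robot.get_contact_force(),1))
dieplane()
if t:
    robot.move_l(W(.002,-.050,.0255),feed=.05); dieplane()
print(robot.get_clock())
E
```

```text
[  3.46231189 -53.99203301  26.06984628] [-0.4  0.5  0.5]
False [  2.01622314 -43.98251075  25.49016448] [-0.3  0.3  0.4]
scene n 415 slope mm per 60mm x,y [-2.9 -8. ] z0 4.6 mid [ 2.6 -0.2  3.3] ptp [60.5 62.6 17.3]
16.1333
```

```bash
python3 - <<'E'
from h import *
for y in(-.041,-.039,-.037,-.035):
    t=robot.move_l(W(.002,y,.0255),feed=.015,until_force=10); print(t,ext(robot.get_ee_pos())*1000,np.round(robot.get_contact_force(),1)); im=dieplane()
    if t: break
save("d2",cv2.resize(im[150:270,280:440],None,fx=4.5,fy=4.5,interpolation=2)); print(robot.get_clock())
E
```

```text
False [  2.01923432 -40.91872379  25.50377818] [-0.5  1.1  0.8]
scene n 397 slope mm per 60mm x,y [-3.1 -7.9] z0 4.7 mid [3.7 0.6 2.7] ptp [57.  61.9 17.8]
False [  2.0100313  -38.92015752  25.50122167] [ 0.2 -0.2 -0.8]
scene n 378 slope mm per 60mm x,y [-2.5 -8.1] z0 4.7 mid [3.7 1.4 3.1] ptp [59.1 61.6 16.5]
False [  1.99486815 -36.90311884  25.50938095] [-0.1  0.6  0.6]
scene n 363 slope mm per 60mm x,y [0.1 0.4] z0 0.8 mid [ 3.4  1.5 -0.6] ptp [59.1 59.2 13. ]
False [  2.02085749 -34.890968    25.49972256] [-0.8 -0.8 -0.2]
scene n 342 slope mm per 60mm x,y [-0.6 -0.6] z0 0.9 mid [ 3.7  1.8 -0.9] ptp [56.3 58.9 13.2]
17.5333
```

View pics/d2.png

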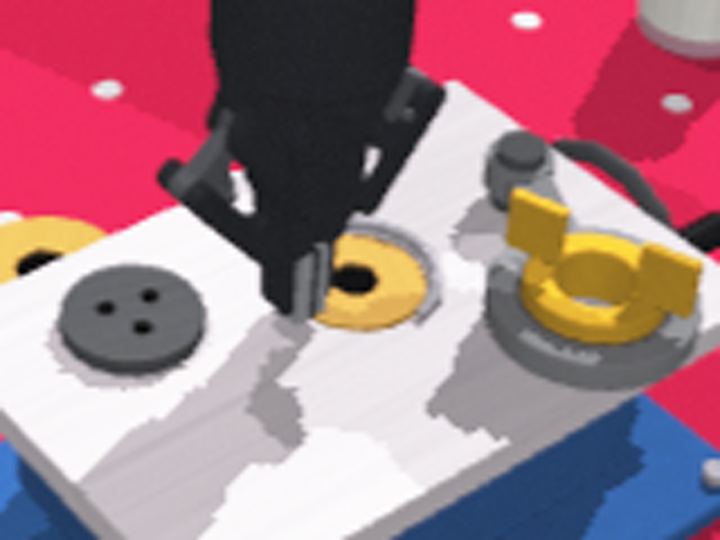

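The die has dropped flat: its slope is ~0 and its top is level with the deck, and the picture shows it inside the lip at (355,280). Next I'll swing the arm in, pushing the collar's side along the arc.

```bash
cat >> h.py <<'E'
def push(th,gap,z=.036):  # finger pose beside the collar for arm angle th, gap beyond nominal contact
    P=np.array([.09*np.sin(th),.09-.09*np.cos(th)])+(.043+.011+gap)*np.array([np.cos(th),np.sin(th)])
    return W(P[0],P[1],z),down(th-np.pi/2)
E
python3 - <<'E'
from h import *
p=np.array(robot.get_ee_pos()); robot.move_l(p+[0,-.01,.11],feed=.25); 
# ring centre from top and scene masks
for c in("scene",):
    im,d=robot.snapshot(c)
    for m in robot.masks_of(c,"swing_arm")[:1]:
        e=np.array([ext(x) for x in world(c,np.argwhere(m["mask"])[:,::-1],d)])*1000; e=e[(abs(e[:,2]-24)<4)]; print(c,"collar top",((e.min(0)+e.max(0))/2).round(1),np.ptp(e,axis=0).round(1))
    dieplane()
th=1.15
q=push(th,.012,.12); print(robot.ik(*q)); robot.reach(*q); robot.move_l(push(th,.012)[0],feed=.15)
print(robot.get_q().round(2),np.round(robot.get_contact_force(),1),robot.get_clock())
E
```

```text
scene collar top [59.5 54.2 24. ] [131.6  90.2   8. ]
scene n 490 slope mm per 60mm x,y [0.1 0.1] z0 0.9 mid [ 0.6 -0.4  0.5] ptp [61.  61.5 11.7]
[ 0.45883979  0.35095386 -0.04178622  0.         -1.17805625  2.16299437]
[ 0.46  0.41 -0.15  0.   -1.01  2.16] [0.7 1.2 0.7] 19.9167
```

```bash
python3 - <<'E'
from h import *
for th in np.r_[np.arange(1.1,.15,-.12),.12,.06]:
    robot.move_l(*push(th,0),feed=.1); f=np.array(robot.get_contact_force()); print(round(th,2),[round(f@EX,1),round(f@EY,1),round(f[2],1)])
for g in np.arange(0,.016,.002):
    robot.move_l(*push(0,-g),feed=.03); f=np.array(robot.get_contact_force()); print(g.round(3),[round(f@EX,1),round(f@EY,1)],(ext(robot.get_ee_pos())*1000).round(1))
    if f@EX>11: break
print(robot.get_clock()); im,d=robot.snapshot("scene"); save("arm",cv2.resize(im[120:300,240:480],None,fx=3,fy=3,interpolation=2))
E
```

```text
1.1 [np.float64(0.2), np.float64(0.4), np.float64(-0.9)]
0.98 [np.float64(0.0), np.float64(-0.7), np.float64(-0.6)]
0.86 [np.float64(0.5), np.float64(0.9), np.float64(0.6)]
0.74 [np.float64(1.0), np.float64(0.6), np.float64(-0.2)]
0.62 [np.float64(0.5), np.float64(-0.1), np.float64(0.3)]
0.5 [np.float64(-0.8), np.float64(-0.3), np.float64(-0.1)]
0.38 [np.float64(0.6), np.float64(0.2), np.float64(0.5)]
0.26 [np.float64(-0.2), np.float64(-0.0), np.float64(0.0)]
0.12 [np.float64(-0.4), np.float64(-0.4), np.float64(0.2)]
0.06 [np.float64(2.5), np.float64(1.3), np.float64(-0.9)]
0.0 [np.float64(4.0), np.float64(0.9)] [54.4  0.2 36.1]
0.002 [np.float64(6.5), np.float64(-1.9)] [53.  -0.1 36.2]
0.004 [np.float64(13.1), np.float64(-1.9)] [52.8  0.1 36.5]
23.5667
```

View pics/arm.png

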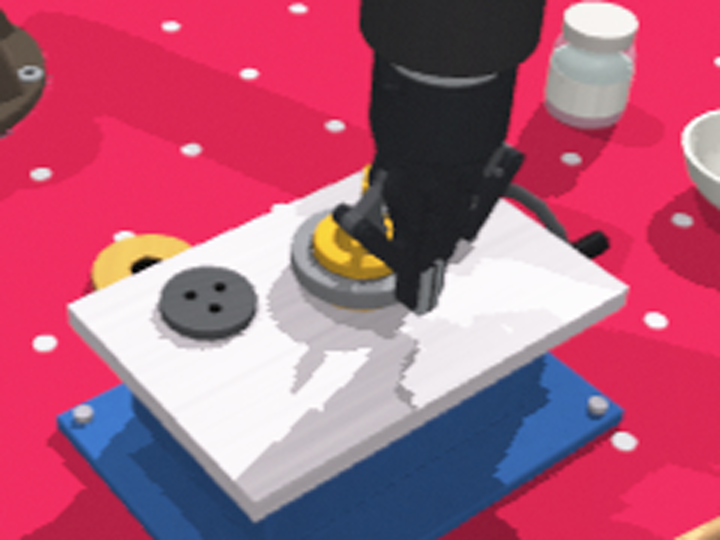

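The arm hit its stop: the force rose 6.5 → 13 N with no further motion, and the collar is over the die at (355,255). I'll back off and measure the wing angle.

```bash
sed -i 's/M=np.array(\[.5346/M=np.array([.5338/' h.py
python3 - <<'E'
from h import *
robot.move_l(push(0,.015)[0],feed=.1); robot.move_l(push(0,.02,.14)[0],feed=.25); robot.move_l(W(.05,.10,.16),feed=.25)
for cam in("scene","top"):
    im,d=robot.snapshot(cam); save("w_"+cam,im)
    hsv=cv2.cvtColor(im,cv2.COLOR_RGB2HSV); k=(hsv[...,0]>12)&(hsv[...,0]<32)&(hsv[...,1]>90)&(d>0)
    e=np.array([ext(p) for p in world(cam,np.argwhere(k)[:,::-1],d)])*1000
    e=e[(np.hypot(e[:,0],e[:,1])<50)]; w=e[(e[:,2]>42)&(e[:,2]<70)]
    if len(w)>10:
        vx,vy,x0,y0=cv2.fitLine(w[:,:2].astype(np.float32),cv2.DIST_HUBER,0,.01,.01).ravel(); print(cam,len(w),"angle",np.arctan2(vy,vx),x0,y0,"ztop",np.percentile(w[:,2],95))
        for s in(w[:,1]<0,w[:,1]>=0): print(s.sum(),np.median(w[s],0).round(1))
a=cv2.imread("pics/w_top.png")[85:245,215:465]; b=cv2.imread("pics/w_scene.png")[170:290,255:455]
cv2.imwrite("pics/w.png",np.vstack([cv2.resize(a,(500,320),interpolation=2),cv2.resize(b,(500,280),interpolation=2)])); print(robot.get_clock())
E
```

```text
scene 99 angle -0.8097639 8.004281 -6.2745485 ztop 59.92424685126585
59 [ 25.9 -25.7  57. ]
40 [-13.2  17.3  56.9]
top 163 angle -0.80409265 -0.36396497 -0.7153711 ztop 60.82579014913768
81 [ 18.5 -20.   58.3]
82 [-19.3  19.   59. ]
25.1833
```

View pics/w.png

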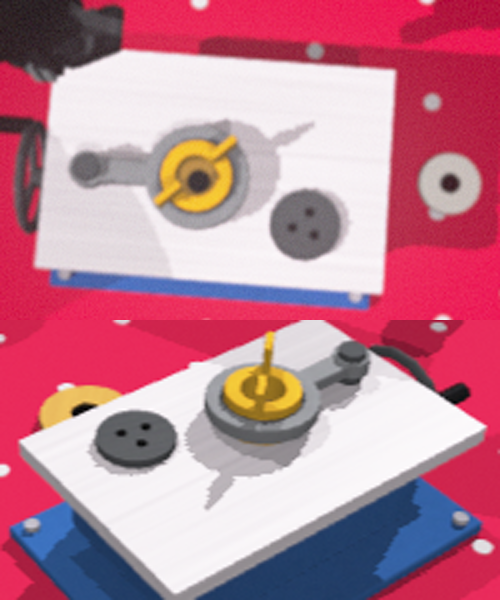

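The arm is at its stop over the die. The wings sit at -0.80 rad (ring_turn ≈ 0.4), with wing_a at (230,143) in the crop. Now I'll turn it clockwise, pushing on wing_a.

```bash
cat >> h.py <<'E'
def wp(phi,gap,z=.060):
    c=np.array([np.cos(phi),np.sin(phi)]); t=np.array([-c[1],c[0]]); P=.030*c+(.014+gap)*t
    return W(P[0],P[1],z),down(phi)
def tang(phi):
    f=np.array(robot.get_contact_force()); t=-EX*np.sin(phi)+EY*np.cos(phi); return f@t,f
E
python3 - <<'E'
from h import *
phi=-.80
robot.reach(*wp(phi,.009,.13)); robot.move_l(wp(phi,.009)[0],feed=.12); b,_=tang(phi); print("base",b,robot.get_q().round(2))
out=[]
for phi in np.r_[np.arange(-.8,-2.25,-.12),np.arange(-2.25,-3.0,-.04)]:
    robot.move_l(*wp(phi,0,.060 if phi>-1.6 else .056),feed=.06); ft,f=tang(phi); out.append((round(phi,2),round(ft,1),round(f[2],1)))
    if ft>6.5: break
print([tuple(map(float,o)) for o in out],robot.get_clock())
print((ext(robot.get_ee_pos())*1000).round(1),(ext(wp(phi,0)[0])*1000).round(1))
E
```

```text
base 0.044830175633981395 [ 0.34  0.25 -0.33  0.   -0.99  1.9 ]
[(-0.8, -0.6, 0.4), (-0.92, 0.7, 0.2), (-1.04, 1.0, -0.3), (-1.16, 1.5, -1.2), (-1.28, 1.1, -0.8), (-1.4, 1.0, 0.0), (-1.52, 1.7, -0.7), (-1.64, 0.7, -0.6), (-1.76, 0.9, -1.0), (-1.88, 0.3, -0.3), (-2.0, -0.4, 0.2), (-2.12, -0.1, -0.9), (-2.24, 0.8, -0.6), (-2.25, 1.0, -0.7), (-2.29, 2.7, -1.0), (-2.33, 0.7, -1.4), (-2.37, 1.5, -0.9), (-2.41, 1.1, -1.7), (-2.45, 1.9, -1.3), (-2.49, 1.4, -2.7), (-2.53, 4.5, -2.1), (-2.57, 4.9, -3.1), (-2.61, 5.4, -3.5), (-2.65, 6.9, -3.7)] 33.05
[-19.6 -27.   56. ] [-19.8 -26.5  60. ]
```

The ring met the die at about -2.5 rad, as expected, and the push has climbed to ~7 N. I'll tighten a touch more, back off and check.

```bash
python3 - <<'E'
from h import *
for phi in np.arange(-2.67,-2.85,-.03):
    robot.move_l(*wp(phi,0,.056),feed=.03); m=[]
    for _ in range(5): robot.wait(.03); m.append(tang(phi)[0])
    print(round(phi,2),np.mean(m).round(1))
    if np.mean(m)>8: break
robot.move_l(wp(phi,.008,.056)[0],feed=.08); robot.move_l(wp(phi,.012,.14)[0],feed=.2); robot.move_l(W(.05,.10,.18),feed=.25)
for cam in("scene","top"):
    im,d=robot.snapshot(cam); save("f_"+cam,im)
    hsv=cv2.cvtColor(im,cv2.COLOR_RGB2HSV); k=(hsv[...,0]>12)&(hsv[...,0]<32)&(hsv[...,1]>90)&(d>0)
    e=np.array([ext(p) for p in world(cam,np.argwhere(k)[:,::-1],d)])*1000
    e=e[(np.hypot(e[:,0],e[:,1])<50)]; w=e[(e[:,2]>38)&(e[:,2]<70)]
    vx,vy,x0,y0=cv2.fitLine(w[:,:2].astype(np.float32),cv2.DIST_HUBER,0,.01,.01).ravel(); print(cam,len(w),"angle",np.arctan2(vy,vx)-np.pi,x0,y0,"ztop",np.percentile(w[:,2],95))
a=cv2.imread("pics/f_top.png")[85:245,215:465]; b=cv2.imread("pics/f_scene.png")[170:290,255:455]
cv2.imwrite("pics/f.png",np.vstack([cv2.resize(a,(500,320),interpolation=2),cv2.resize(b,(500,280),interpolation=2)])); print(robot.get_clock())
E
```

```text
-2.67 8.2
scene 210 angle -2.635402 -4.032803 -5.477647 ztop 53.15623086059115
top 128 angle -2.6432874 -0.9409107 -1.3205826 ztop 55.13616464653875
35.1583
```

View pics/f.png

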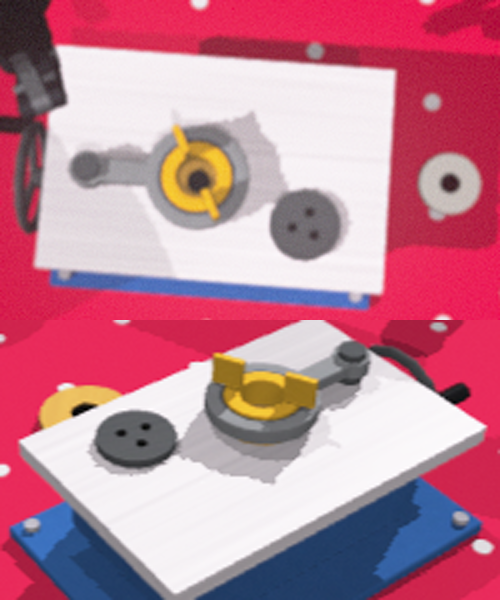

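The picture shows the ring screwed down with its wings at -2.64 rad (turn ≈ 2.24) and the arm at its stop. The steel die hasn't moved, and the gripper is clear.

```bash
python3 -c "
from rig import robot
print(robot.finish_job())"
```

```text
the job is handed in; nothing more can be done
None
```

The job is handed in: the brass die is flat in the mouth, the arm is at its stop, and the ring is tight at about 8 N (turn about 2.24 rad). The steel die hasn't moved, and it took about 35 s of the 72 s. The die first caught tilted on the rim and needed a nudge to drop home.

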